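# Slide a brass offcut off the saw stand into its scrap chute

## Robot

A 7-joint arm with a two-finger parallel gripper is mounted at the origin on a cart in front of the work surface, level with it; the furniture and walls round the work are solid. World frame = base frame: x ahead of the robot, y to its left, z up, the work surface at z = 0. Lengths are in m, angles in rad, forces in N, time in s.
With the tool pointing down it reaches from about 0.35 to 0.9 m from the base axis. Payload 8.1 kg.
Tool frame: the origin (TCP) lies on the centre line of the jaws, within the pads' length; the fingertips stand 17 mm ahead of it and the grasp point (between the pads) lies 2 mm behind it; z points along the fingers, y is the direction in which the jaws open and shut (so a half turn about z gives the same grasp; the last joint's range is limited). The gripper opens to 92 mm and grips with 3 to 60 N. Pads are 19 mm wide; open, the fingers measure 130 mm over their backs; the gripper's body (75 mm by 190 mm) begins 47 mm behind the grasp point.
Start: joints at [-1.329, 0.434, 0.025, 1.573, -0.012, 1.134, -0.075], TCP at [0.211, 0.588, 0.244] pointing down, gripper open.
Joint ranges: [-2.62, 2.62], [-0.44, 2.09], [-1.27, 1.32], [0.08, 2.57], [-1.32, 4.46], [0.12, 2], [-2.74, 2.74]. Speed limits (rad/s): [2.22, 2.22, 3.01, 3.01, 3.14, 3.14, 3.14].

## Interface

Orientations are given as a rotation vector (axis times angle).
In Python, from cell import arm gives the robot as it stands.
- The arm moves only by the shell command python3 -m creep 'ROWS' [FORCE]. ROWS is JSON, a list that holds one entry, the list of rows, each a list of 7 numbers: the shift along the world's x, y, z in cm, then the turn, a rotation vector about the world's x, y, z in degrees, then the opening, from -1 (shut) to 1 (fully open), so that 0 is half open. In form: [[[tx, ty, tz, ax, ay, az, jaw], ...]]. A call has 1 to 5 rows; each row is the pose to reach, as a shift and turn from the pose commanded when the call began; what a row does not reach only later rows make up. A row lasts 1/10 s, in which the tool goes at most 50 mm and 8.59 degrees, less where a joint would pass 70% of its speed; a pose out of reach is approached as far as the arm can. A call with a gripper value outside its range is refused whole. The fingers move at their own pace and stop on an object; FORCE is the grip in N (left out, the last holds). Time passes only in rows, so rows that repeat a pose let the fingers close. It gives the time, the measured TCP pose, the force and the opening at its end, in the units of the state.
- arm.observe(): the state, without advancing time (a new reading comes with each control period).
- arm.get_image(name): name is "scene" or "top" or "wrist"; returns the picture (480x640x3 uint8, red, green, blue); there is no depth.
- arm.camera_model(name): a dict with "vfov" (degrees; the focal length in pixels is half the picture's height over the tangent of half this angle, whatever the lens; pixels are square), "cx", "cy" (the principal point, pixels), "cam_to_world" (4x4, takes a point from camera to world coordinates); the wrist camera has in their place "T_tool_cam" (4x4, takes a point from camera to tool coordinates, whose origin is the TCP and whose axes are the flange's). Camera axes: x right, y down, z forward; pixel columns grow to the right and rows downward; lengths in m; the calibration is good to about 2 mm. A picture is of the moment at which its call begins: read the wrist's pose just before it. camera_model takes no time and is no camera call.
- arm.sign_off(): hands the job in, once; it reports no verdict.
The state is a dict: "clock": time; "joints": joint angles; "dq": joint speeds; "joint_efforts": joint torques, N m; "position": TCP position; "ee_rot": TCP orientation; "force": force on the tool from outside, world axes, zero at the start; "ft_torque": the same for the moment, N m; "width": opening from 0.0 (shut) to 1.0 (fully open).
Only numpy, scipy, OpenCV 4.12 (cv2) and the standard library are available. Lean on these libraries where they do the work, as an engineer would, in place of code of your own. Each camera call takes 0.05 s, during which the arm holds its last target.

## Task

Pull the blue shutter of the little saw stand fully open, so that its scrap chute is clear. Then clear the brass offcut out of the stand's channel: press a fingertip gently on its top and slide it along the channel over the ledge, never lifting it, so that it drops down the chute and comes to rest in the wicker basket below. Go easy on the soft brass, which hard pressing would mark, and leave the red ink bottle and the tape roll where they are.

Things in the scene. Friction and masses are not known exactly. Their poses are not given: they have to be found in the camera images.
- stand: Small wooden saw stand, fixed, 100 mm (x) wide, deck 165 mm above the table. Origin: on the table, under the middle of the ledge edge. +y is the direction in which the offcut slides and leaves the deck. The channel in the deck runs from y = -111 mm to the ledge at y = 0, centred on x = 0, 43 mm wide between low fences, each 24 mm wide and 10 mm high. Waxed, slippery.
- length_stop (a point): Middle of the top edge of the length stop, on its face towards the offcut: stand (0, -111, 187) mm. The stop closes the channel behind the offcut, is 14 mm thick in y and stands 22 mm above the deck.
- chute_mouth (a point): Middle of the chute's mouth, at deck height: stand (0, 53, 165) mm. The steel chute is open 66 mm in x and 105 mm in y, from the ledge on; below, a steep slope leads down and +y into the basket. The shutter covers it while shut.
- ledge_edge (a point): Middle of the ledge edge, at deck height: origin of the stand plus 165 mm in z. Same axes as the stand.
- shutter (a joint): Blue shutter, a 5 mm plate level with the deck (1 mm lower), that covers the chute's mouth. 0 = shut, 0.060 m = fully open at its end stop; it slides along the stand's -x (towards the robot) against about 2 N of friction and stays where it is left. Starts 0 to 12 mm open.
- shutter_knob (a point): Grip point on the shutter's upright round black knob (19 mm thick, standing 36 mm above the shutter plate, top 38 mm above its middle plane): on its axis, 25 mm above the plate's upper face and 11 mm below the knob's top. It moves with the shutter. Nothing stands beside it; the ledge lies 54 mm away in the stand's -y.
- offcut: Loose brass bar offcut, a flat block 40 mm (x, across the channel) by 70 mm (y, along it) by 12 mm, about 0.28 kg, its rear end 1 to 6 mm from the length stop. Only 2 mm of it stands above the fences: it cannot be gripped or pushed from behind, only dragged by a press on its top. Origin: centre of its underside.
- offcut_top (a point): Centre of the offcut's flat top face, 12 mm above its origin, 177 mm above the table at the start. A press of about 4 to 10 N there drags it along; more than 20 N marks the brass. Let go with its middle 10 mm or more past the ledge, it tips off the ledge by itself.
- basket: Loose oblong wicker basket under the chute, 126 mm (x) by 173 mm (y), rim 75 mm high, inner floor 12 mm above the table. Origin: centre of its underside, 92 to 98 mm in +y from the stand's origin at the start.
- red_ink: Round dark red ink bottle with a white cap, 43 mm across and 60 mm high, loose on the table to the right of the stand; bystander. Origin: centre of its underside.
- tape: Roll of brown tape, 90 mm across and 48 mm high, lying loose on the table to the left of the stand; bystander. Origin: centre of its underside.

How it is judged:
By the outcome, as a careful person would: the job done as asked, in the order asked, and still so for the second after the job is handed in, with the robot touching nothing.
It also fails if it takes over 56 s, if anything falls off the work surface, if the arm or the gripper's body presses on something with over 40 N, if the wrist force passes 120 N, or if a joint passes its speed limit or range.

## Working session

There is one attempt and no reset: what is moved stays moved. The work goes in short steps, Python scripts to look and compute and a shell command to move; the robot and the scene stay as the last step left them, time stands still between calls to the robot, and variables do not carry over. Pictures are saved under pics/ and viewed, and the job is handed in when it is done.

```bash
mkdir -p pics; ls; python3 - <<'E'
from cell import arm
import cv2,numpy as np
print(arm.observe())
for n in("scene","top","wrist"):
    print(n,arm.camera_model(n))
    cv2.imwrite(f"pics/{n}0.png",arm.get_image(n)[:,:,::-1])
E
```

```text
pics
{'clock': 0.0, 'joints': array([-1.32862128,  0.43519765,  0.02499784,  1.57412034, -0.01160579,
        1.13399353, -0.07513196]), 'dq': array([ 0.00057726, -0.00105165,  0.00074514, -0.00052821,  0.00103498,
        0.00146135,  0.00062369]), 'joint_efforts': array([-3.40100005e-04, -6.67844868e+01,  9.84586626e-01, -3.14472020e+01,
       -6.06531976e-02,  4.27856587e-02,  1.66607160e-04]), 'position': array([0.21113755, 0.58773026, 0.24295199]), 'ee_rot': array([-5.39068246e-01, -3.09487129e+00,  2.46418906e-03]), 'force': array([ 0.54594057, -0.52633036,  0.70325396]), 'ft_torque': array([-0.08897001, -0.06269769,  0.01462049]), 'width': 0.9970920973915695}
scene {'vfov': 47.29150260595428, 'cx': 311.0960877567196, 'cy': 232.11960546808118, 'cam_to_world': array([[ 0.89873375, -0.22097484,  0.37874498,  0.1771226 ],
       [-0.43812212, -0.48812335,  0.75484078, -0.93406452],
       [ 0.01807344, -0.84433744, -0.5355069 ,  0.76967485],
       [ 0.        ,  0.        ,  0.        ,  1.        ]])}
top {'vfov': 47.98071422638069, 'cx': 330.49688930061114, 'cy': 238.06864673188107, 'cam_to_world': array([[ 0.0144977 , -0.99238345,  0.12233116,  0.51048795],
       [-0.99980434, -0.01274088,  0.01513128, -0.05150519],
       [-0.01345743, -0.1225266 , -0.99237399,  1.21164745],
       [ 0.        ,  0.        ,  0.        ,  1.        ]])}
wrist {'vfov': 71.5591133238634, 'cx': 318.04897205443604, 'cy': 242.34427663336533, 'T_tool_cam': array([[ 9.15982689e-04, -9.69076426e-01, -2.46759075e-01,
         6.58742799e-02],
       [ 9.99999476e-01,  1.00066899e-03, -2.17793485e-04,
         3.23125740e-04],
       [ 4.57982686e-04, -2.46758746e-01,  9.69076835e-01,
        -1.40384213e-01],
       [ 0.00000000e+00,  0.00000000e+00,  0.00000000e+00,
         1.00000000e+00]])}
```

View pics/scene0.png

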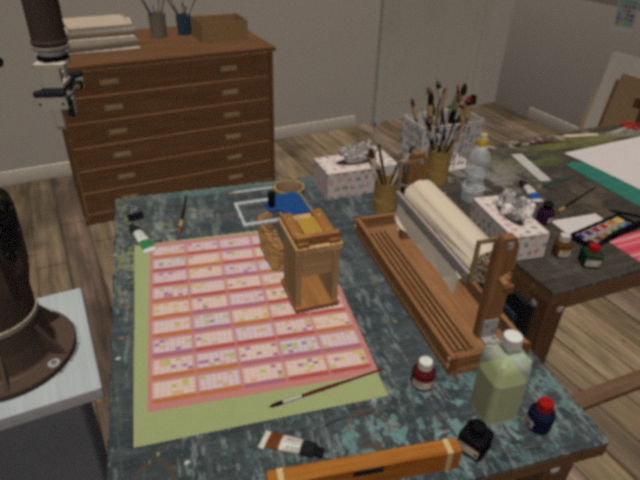

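View pics/top0.png

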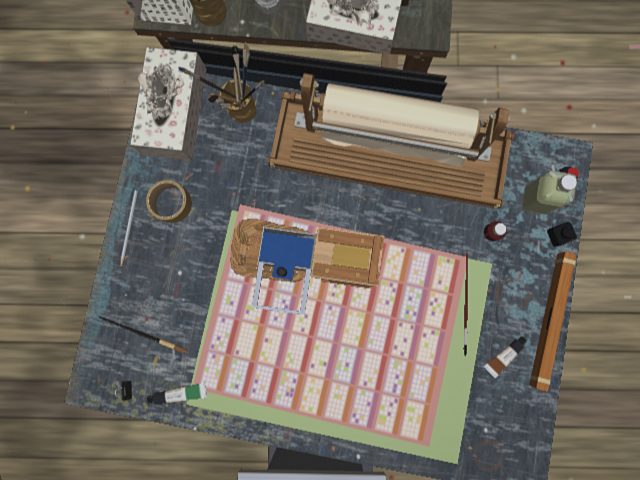

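View pics/wrist0.png

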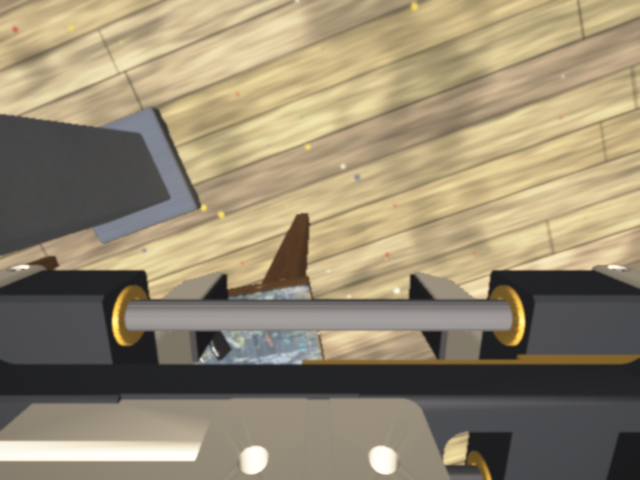

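The top view shows the shutter (blue, about 258–315 × 230–280), its knob near (282,271), the brass at about (351,255), the tape at (168,201) and the red ink at (495,231). I'll zoom in and measure.

```bash
python3 - <<'E'
import cv2
im=cv2.imread("pics/top0.png")
c=im[195:325,215:405]; cv2.imwrite("pics/topc.png",cv2.resize(c,None,fx=4,fy=4,interpolation=cv2.INTER_CUBIC))
im=cv2.imread("pics/scene0.png")
c=im[170:320,230:370]; cv2.imwrite("pics/scenec.png",cv2.resize(c,None,fx=4,fy=4,interpolation=cv2.INTER_CUBIC))
E
```

```text
(no output)
```

View pics/topc.png

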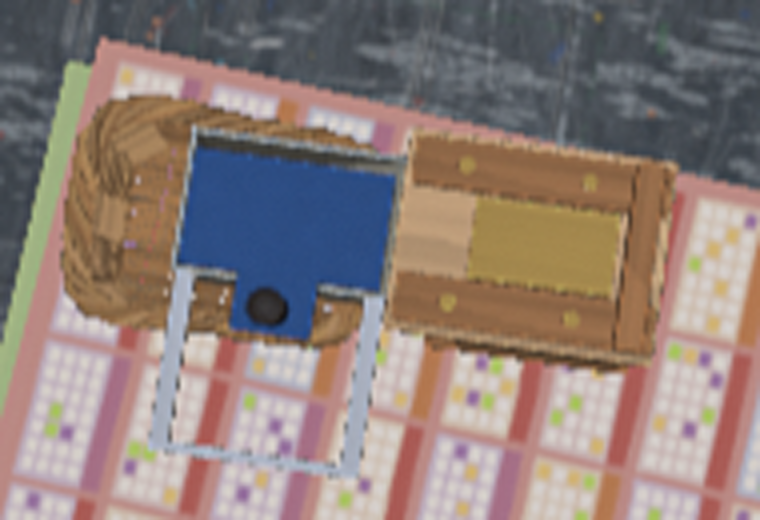

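View pics/scenec.png

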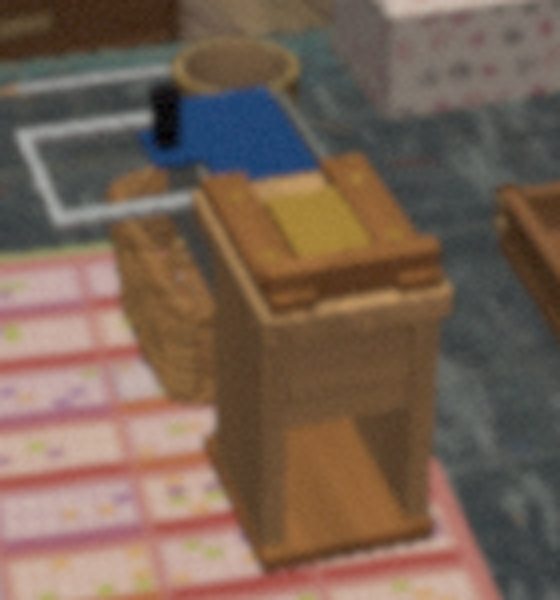

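```bash
cat > h.py <<'E'
import cv2,numpy as np
from cell import arm
from scipy.spatial.transform import Rotation as R
def K(m): 
    f=240/np.tan(np.radians(m['vfov'])/2); return np.array([[f,0,m['cx']],[0,f,m['cy']],[0,0,1]])
def ray(m,uv,T=None):
    T=m['cam_to_world'] if T is None else T
    d=T[:3,:3]@np.linalg.inv(K(m))@np.array([uv[0],uv[1],1.]); return T[:3,3],d
def onz(m,uv,z,T=None):
    o,d=ray(m,uv,T); return o+d*(z-o[2])/d[2]
def proj(m,p,T=None):
    T=m['cam_to_world'] if T is None else T
    q=K(m)@(T[:3,:3].T@(np.asarray(p)-T[:3,3])); return q[:2]/q[2]
E
python3 - <<'E'
from h import *
im=cv2.imread("pics/top0.png"); m=arm.camera_model("top")
hsv=cv2.cvtColor(im,cv2.COLOR_BGR2HSV)
print('brass hsv',hsv[255,350],'chan',hsv[252,325],'blue',hsv[245,285],'fence',hsv[238,345],hsv[274,345],'knob',hsv[271,282])
roi=np.zeros(im.shape[:2],np.uint8); roi[210:300,225:395]=255
def big(mask):
    c,_=cv2.findContours(mask,0,2); return max(c,key=cv2.contourArea)
for n,lo,hi,z in(("brass",(20,130,60),(32,255,255),.177),("blue",(100,130,40),(125,255,255),.164)):
    mk=cv2.inRange(hsv,lo,hi)&roi
    c=big(mk); r=cv2.minAreaRect(c); 
    W=np.array([onz(m,p,z)[:2] for p in cv2.boxPoints(r)]); print(n,cv2.contourArea(c),r); print(W.round(4)); print(W.mean(0),np.linalg.norm(W-np.roll(W,1,0),axis=1))
    for i in range(4): 
        d=W[(i+1)%4]-W[i]; print(np.degrees(np.arctan2(d[1],d[0])).round(2),end=' ')
    print()
mk=cv2.inRange(hsv,(0,0,0),(180,255,60)); r2=np.zeros_like(roi); r2[260:284,270:294]=255
c=big(mk&r2); print('knob',cv2.contourArea(c),cv2.minEnclosingCircle(c),cv2.boundingRect(c))
u,_=cv2.minEnclosingCircle(c); print(onz(m,u,.2))
# stand corners hand-read
for p in [(411,130),(675,165),(652,365),(386,325),(403,155),(388,295)]:
    print(p,onz(m,(215+p[0]/4,195+p[1]/4),.175).round(4))
E
```

```text
brass hsv [ 20 134 164] chan [ 15  91 191] blue [109 167 131] fence [ 13 128 151] [ 13 128 152] knob [165   9  57]
brass 643.5 ((350.35662841796875, 256.21844482421875), (35.22763442993164, 20.096694946289062), 6.709836483001709)
[[ 0.5876 -0.0388]
 [ 0.6262 -0.0427]
 [ 0.6191 -0.1103]
 [ 0.5806 -0.106 ]]
[ 0.60338002 -0.07443036] [0.06758727 0.03885308 0.06789122 0.03878339]
-5.88 -96.01 173.67 84.05 
blue 1646.0 ((285.16998291015625, 256.3099670410156), (50.487422943115234, 43.274940490722656), 8.13010311126709)
[[ 0.5671  0.1062]
 [ 0.6513  0.0968]
 [ 0.6384 -0.0017]
 [ 0.5546  0.0086]]
[0.60284141 0.052458  ] [0.09834311 0.0847406  0.09929709 0.08448559]
-6.38 -97.44 172.98 82.7 
knob 56.5 ((281.1363525390625, 271.81817626953125), 5.005274772644043) (277, 267, 10, 9)
[0.57014478 0.05569945 0.2       ]
(411, 130) [ 0.6586 -0.0106  0.175 ]
(675, 165) [ 0.6431 -0.1387  0.175 ]
(652, 365) [ 0.5466 -0.1279  0.175 ]
(386, 325) [ 5.639e-01 -3.000e-04  1.750e-01]
(403, 155) [ 0.6463 -0.007   0.175 ]
(388, 295) [ 0.5783 -0.001   0.175 ]
```

```bash
python3 - <<'E'
from h import *
s=arm.observe(); r=R.from_rotvec(s['ee_rot']); print(r.as_matrix().round(3))
y=r.as_matrix()[:,1]; print('tool y azimuth',np.degrees(np.arctan2(y[1],y[0])))
# red ink & tape
m=arm.camera_model("top"); print('ink',onz(m,(495,231),.06),'tape',onz(m,(168,201),.048))
print(np.array([.570,.0557,.187])-s['position'])
E
```

```text
[[-0.941  0.338 -0.   ]
 [ 0.338  0.941 -0.001]
 [-0.    -0.001 -1.   ]]
tool y azimuth 70.24383799501182
ink [ 0.67227268 -0.3868299   0.06      ] tape [0.73157436 0.32525062 0.048     ]
[ 0.35884599 -0.53218682 -0.05614923]
```

```bash
python3 -m creep '[[[2,-3,1,0,0,-5,1],[4.4,-6.5,2,0,0,-10,1],[6.8,-10,3,0,0,-15,1],[9.2,-13.5,4,0,0,-20,1],[11.6,-17,4,0,0,-25,1]]]' 20
```

```text
clock: 0.65
position: [0.3284, 0.4171, 0.2849]
ee_rot: [1.201, 2.903, 0.003]
force: [1.3, 0.2, -0.1]
width: 1.003
```

```bash
python3 -m creep '[[[2.4,-3.6,0,0,0,-5,1],[4.8,-7.2,0,0,0,-10,1],[7.2,-10.8,0,0,0,-15,1],[9.6,-14.4,0,0,0,-20,1],[12,-18,0,0,0,-25,1]]]'
```

```text
clock: 1.15
position: [0.4478, 0.2366, 0.2838]
ee_rot: [-1.801, -2.574, -0.0]
force: [1.1, 0.4, 0.5]
width: 0.999
```

```bash
python3 -m creep '[[[2.4,-3.6,0,0,0,-5,1],[4.8,-7.2,0,0,0,-10,1],[7.2,-10.8,0,0,0,-15,1],[9.6,-14.4,0,0,0,-20,1],[12.3,-18.2,0,0,0,-26.7,1]]]'; python3 - <<'E'
from h import *
s=arm.observe(); print(s)
cv2.imwrite("pics/w1.png",arm.get_image("wrist")[:,:,::-1])
E
```

```text
clock: 1.65
position: [0.5707, 0.055, 0.2837]
ee_rot: [-2.346, -2.089, -0.0]
force: [0.7, 0.6, 0.5]
width: 0.997
{'clock': 1.65, 'joints': array([-0.59144729,  0.33964351,  0.54872979,  1.67690274, -0.18969705,
        1.1784266 , -0.11080272]), 'dq': array([ 0.63400191,  0.45420154,  0.38415325, -0.50926657, -0.34247521,
        0.18166251, -0.13781973]), 'joint_efforts': array([ -3.50390576, -59.32878613,   6.21155798, -28.57248545,
         0.9811068 ,  -0.14298612,   0.6529621 ]), 'position': array([0.57072246, 0.0550444 , 0.28373174]), 'ee_rot': array([-2.34571054e+00, -2.08915352e+00, -3.29016007e-04]), 'force': array([0.74938678, 0.56104546, 0.45017248]), 'ft_torque': array([-0.0827548,  0.021045 , -0.0047703]), 'width': 0.9972353992503633}
```

View pics/w1.png

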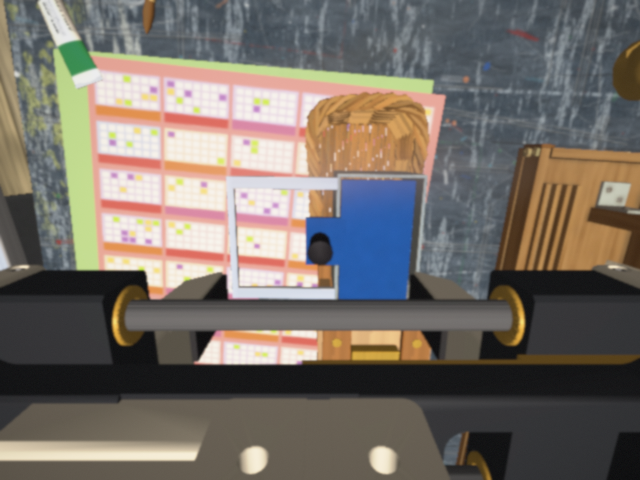

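The wrist view shows the shutter square to the image, the knob top near (320,243), the left finger clear on the robot side and the right one over the plate. I'll refine the knob and yaw.

```bash
cat >> h.py <<'E'
def wristT(s):
    m=arm.camera_model("wrist"); T=np.eye(4); T[:3,:3]=R.from_rotvec(s['ee_rot']).as_matrix(); T[:3,3]=s['position']; return T@m['T_tool_cam']
E
python3 - <<'E'
from h import *
s=arm.observe(); print(s['clock'],s['position'],np.abs(s['dq']).max())
im=arm.get_image("wrist")[:,:,::-1].copy(); cv2.imwrite("pics/w2.png",im)
m=arm.camera_model("wrist"); T=wristT(s)
y=T[:3,:3]@np.array([1,0,0]); print('tool y az',np.degrees(np.arctan2(y[1],y[0])))
hsv=cv2.cvtColor(im,cv2.COLOR_BGR2HSV)
roi=np.zeros(im.shape[:2],np.uint8); roi[130:299,300:440]=255
mk=cv2.inRange(hsv,(100,130,40),(125,255,255))&roi
# plate edge lines (right edge & left edge)
for rows,name in((range(190,280,5),'right'),(list(range(185,210,5)),'left')):
    P=[]
    for v in rows:
        u=np.where(mk[v])[0]; P.append(onz(m,((u.max()+.5) if name=='right' else u.min()-.5,v),.164,T))
    P=np.array(P); f=np.polyfit(P[:,1],P[:,0],1); print(name,'edge az',90-np.degrees(np.arctan(f[0])),'x at y=.05',np.polyval(f,.05))
kk=cv2.inRange(hsv,(0,0,0),(180,255,55)); r2=np.zeros_like(roi); r2[222:268,303:337]=255
kk&=r2; c=max(cv2.findContours(kk,0,2)[0],key=cv2.contourArea); b=cv2.boundingRect(c); print('knob bbox',b)
cv2.imwrite("pics/w2k.png",cv2.resize(im[160:300,280:440],None,fx=5,fy=4,interpolation=cv2.INTER_CUBIC))
E
```

```text
1.7 [0.57421805 0.04660699 0.2840813 ] 0.06747542220871808
tool y az -7.503671646206931
right edge az 82.74140187334861 x at y=.05 0.6454300111522233
left edge az 57.954643233343134 x at y=.05 0.574658874697125
knob bbox (303, 223, 22, 30)
```

View pics/w2k.png

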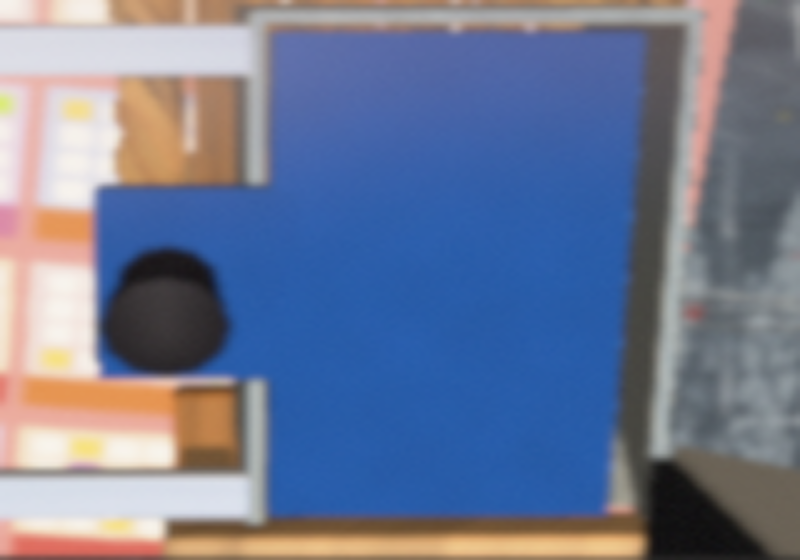

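```bash
python3 -m creep '[[[0,0,0,0,0,0,1],[0,0,0,0,0,0,1]]]'; python3 - <<'E'
from h import *
s=arm.observe(); print(s['position'],s['force'])
im=arm.get_image("wrist")[:,:,::-1].copy()
m=arm.camera_model("wrist"); T=wristT(s)
hsv=cv2.cvtColor(im,cv2.COLOR_BGR2HSV)
y=T[:3,:3]@np.array([1,0,0]); print('tool y az',np.degrees(np.arctan2(y[1],y[0])))
g=hsv[:,:,2].astype(int); 
notblue=cv2.inRange(hsv,(0,0,0),(180,130,95)); r2=np.zeros_like(notblue); r2[215:265,298:345]=255
c=max(cv2.findContours(notblue&r2,0,2)[0],key=cv2.contourArea); print(cv2.boundingRect(c))
cv2.imwrite("pics/w3k.png",cv2.resize(im[160:300,280:440],None,fx=5,fy=4,interpolation=cv2.INTER_CUBIC))
x,yy,w,h=cv2.boundingRect(c); u=(x+(w-1)/2, y0:=yy+h-1-w/2); print(u,onz(m,u,.2,T))
E
```

```text
clock: 1.95
position: [0.5698, 0.0573, 0.2834]
ee_rot: [-2.34, -2.094, 0.001]
force: [-0.9, 0.8, 0.8]
width: 1.001
[0.56975261 0.05730362 0.28335758] [-0.91648176  0.76616687  0.77339368]
tool y az -6.298630299601137
(310, 236, 24, 29)
(321.5, 252.0) [0.5725875  0.05929801 0.2       ]
```

View pics/w3k.png

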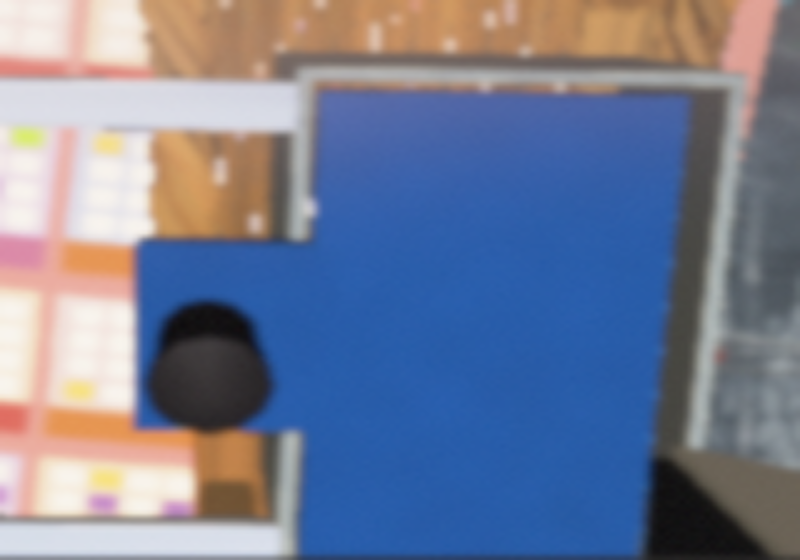

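The knob top is at about (321,253) px, giving world (0.572, 0.058), which is practically under the TCP. Descending now.

```bash
python3 -m creep '[[[0.1,0,-3,0,0,0,1],[0.1,0,-6,0,0,-0.3,1],[0.1,0,-8.5,0,0,-0.5,1],[0.1,0,-9.6,0,0,-0.5,1],[0.1,0,-9.6,0,0,-0.5,1]]]' 20; python3 -m creep '[[[0,0,0,0,0,0,0],[0,0,0,0,0,0,-0.4],[0,0,0,0,0,0,-0.8],[0,0,0,0,0,0,-1],[0,0,0,0,0,0,-1]]]' 20;python3 - <<'E'
from h import *
cv2.imwrite("pics/w4.png",arm.get_image("wrist")[:,:,::-1])
E
```

```text
clock: 2.5
position: [0.5702, 0.0572, 0.1867]
ee_rot: [-2.349, -2.084, 0.003]
force: [0.0, -0.3, -0.3]
width: 1.0
clock: 3.0
position: [0.5715, 0.0562, 0.1881]
ee_rot: [2.352, 2.082, 0.001]
force: [-0.6, 0.3, 0.9]
width: 0.616
```

View pics/w4.png

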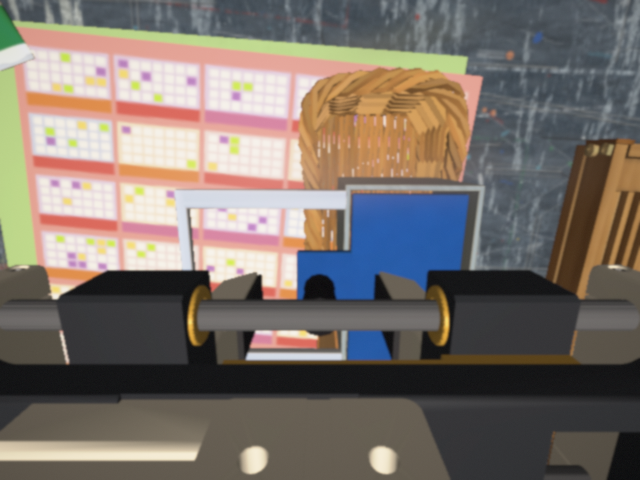

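The knob at (320,300) sits between the closing fingers, which are still moving, so I'll let them finish.

```bash
python3 -m creep '[[[0,0,0,0,0,0,-1],[0,0,0,0,0,0,-1],[0,0,0,0,0,0,-1],[0,0,0,0,0,0,-1],[0,0,0,0,0,0,-1]]]' 20; python3 -m creep '[[[0,0,0,0,0,0,-1],[0,0,0,0,0,0,-1],[0,0,0,0,0,0,-1]]]' 20
```

```text
clock: 3.55
position: [0.5714, 0.0562, 0.1877]
ee_rot: [2.352, 2.082, 0.0]
force: [0.2, 1.2, -0.1]
width: 0.19
clock: 3.85
position: [0.5713, 0.0562, 0.1877]
ee_rot: [2.352, 2.082, 0.0]
force: [1.7, -0.6, -0.8]
width: 0.186
```

```bash
python3 -m creep '[[[-0.8,0.09,0,0,0,0,-1],[-1.6,0.19,0,0,0,0,-1],[-2.4,0.28,0,0,0,0,-1],[-3.2,0.38,0,0,0,0,-1],[-4,0.47,0,0,0,0,-1]]]' 20; python3 -m creep '[[[-0.4,0.05,0,0,0,0,-1],[-0.7,0.08,0,0,0,0,-1],[-0.7,0.08,0,0,0,0,-1]]]' 20
```

```text
clock: 4.35
position: [0.5304, 0.0614, 0.1878]
ee_rot: [-2.351, -2.083, -0.001]
force: [2.9, 2.3, -3.5]
width: 0.192
clock: 4.65
position: [0.5234, 0.0623, 0.1877]
ee_rot: [-2.351, -2.082, 0.001]
force: [-1.4, 3.7, 0.4]
width: 0.191
```

```bash
python3 -m creep '[[[-0.2,0.02,0,0,0,0,-1],[-0.4,0.05,0,0,0,0,-1],[-0.4,0.05,0,0,0,0,-1]]]' 20; python3 -m creep '[[[-0.2,0.02,0,0,0,0,-1],[-0.4,0.05,0,0,0,0,-1],[-0.4,0.05,0,0,0,0,-1]]]' 20;
```

```text
clock: 4.95
position: [0.5204, 0.0627, 0.1877]
ee_rot: [-2.352, -2.083, -0.001]
force: [0.4, 4.5, -3.0]
width: 0.191
clock: 5.25
position: [0.5164, 0.0632, 0.1877]
ee_rot: [-2.352, -2.083, -0.001]
force: [1.1, 4.6, -2.1]
width: 0.19
```

```bash
python3 -m creep '[[[-0.2,0.01,0,0,0,0,-1],[-0.3,0.02,0,0,0,0,-1],[-0.3,0.02,0,0,0,0,-1]]]' 20; python3 -m creep '[[[-0.2,0.01,0,0,0,0,-1],[-0.3,0.02,0,0,0,0,-1],[-0.3,0.02,0,0,0,0,-1]]]' 20;
```

```text
clock: 5.55
position: [0.5162, 0.0632, 0.1879]
ee_rot: [2.349, 2.08, 0.006]
force: [13.6, 4.2, -15.6]
width: 0.193
clock: 5.85
position: [0.516, 0.063, 0.1883]
ee_rot: [2.346, 2.077, 0.012]
force: [26.1, 2.7, -25.4]
width: 0.189
```

The end stop is reached: the position no longer changes and the force is rising. I'll relax, open and lift.

```bash
python3 -m creep '[[[0.5,-0.03,0,0,0,0,-1],[0.5,-0.03,0,0,0,0,-1],[0.5,-0.03,0,0,0,0,-0.3],[0.5,-0.03,0,0,0,0,-0.2],[0.5,-0.03,0,0,0,0,-0.2]]]' 20; python3 -m creep '[[[0,0,0,0,0,0,-0.2],[0,0,0,0,0,0,-0.2]]]'
```

```text
clock: 6.35
position: [0.5148, 0.0621, 0.1877]
ee_rot: [2.353, 2.082, -0.001]
force: [0.2, 0.6, 1.1]
width: 0.381
clock: 6.55
position: [0.5151, 0.0626, 0.1877]
ee_rot: [2.352, 2.082, -0.0]
force: [0.3, 0.2, -0.3]
width: 0.4
```

```bash
python3 -m creep '[[[0,0,2.5,0,0,0,-0.2],[0,0,5,0,0,0,-0.2],[1.5,-2.5,8,0,0,0,-0.6],[3.5,-6,10,0,0,0,-1],[5,-9,12,0,0,0,-1]]]' 20; python3 -m creep '[[[1.5,-3,0,0,0,0,-1],[3,-6,0,0,0,0,-1],[3,-9,0,0,0,0,-1],[3,-12,0,0,0,0,-1],[3,-12,0,0,0,0,-1]]]'; python3 -m creep '[[[0,0,0,0,0,0,-1],[0,0,0,0,0,0,-1]]]'; python3 - <<'E'
from h import *
s=arm.observe(); print(repr(s['position']),repr(s['ee_rot']))
cv2.imwrite("pics/w5.png",arm.get_image("wrist")[:,:,::-1])
t=arm.get_image("top")[:,:,::-1]; cv2.imwrite("pics/top5.png",t)
cv2.imwrite("pics/top5c.png",cv2.resize(t[195:325,215:405],None,fx=4,fy=4,interpolation=cv2.INTER_CUBIC))
E
```

```text
clock: 7.05
position: [0.566, -0.0285, 0.3091]
ee_rot: [2.351, 2.083, 0.001]
force: [1.3, 0.1, -0.6]
width: 0.183
clock: 7.55
position: [0.5941, -0.1529, 0.3079]
ee_rot: [2.358, 2.073, -0.004]
force: [-0.1, -0.3, -0.3]
width: 0.004
clock: 7.75
position: [0.5954, -0.1458, 0.3076]
ee_rot: [-2.35, -2.084, -0.001]
force: [-0.0, -0.1, 0.9]
width: 0.004
array([ 0.59544354, -0.14584709,  0.30755911]) array([-2.35012305e+00, -2.08370998e+00, -6.07830799e-04])
```

View pics/w5.png

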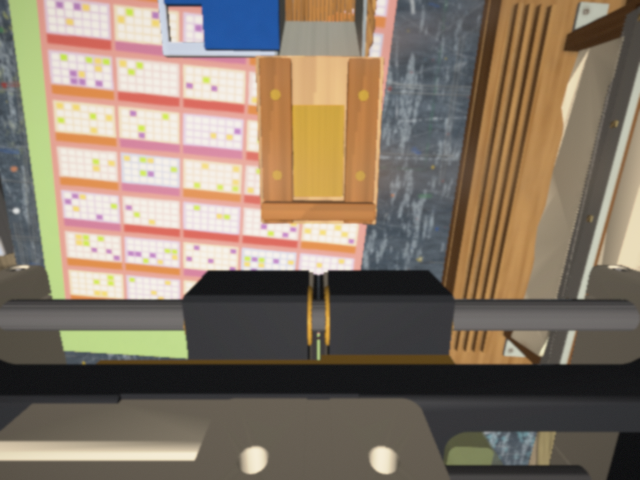

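View pics/top5c.png

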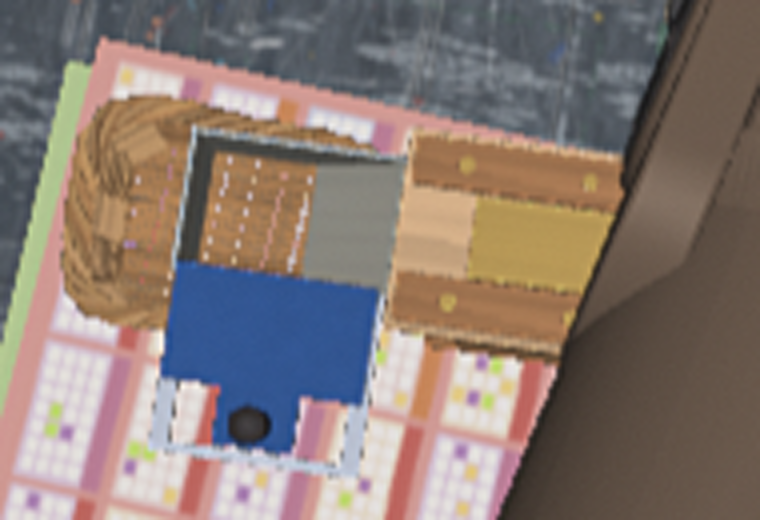

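The shutter is now at its end stop and the chute opening shows the basket floor. In the wrist view the brass is at about (293–344, 104–200). Measuring it and the ledge.

```bash
cat > meas.py <<'E'
from h import *
def brass(im,m,T,z=.177,roi=None,lo=(20,120,60),hi=(32,255,255)):
    hsv=cv2.cvtColor(im,cv2.COLOR_BGR2HSV); mk=cv2.inRange(hsv,lo,hi)
    if roi: r=np.zeros_like(mk); r[roi[0]:roi[1],roi[2]:roi[3]]=255; mk&=r
    c=max(cv2.findContours(mk,0,2)[0],key=cv2.contourArea); r=cv2.minAreaRect(c)
    W=np.array([onz(m,p,z,T)[:2] for p in cv2.boxPoints(r)])
    return r,W
E
python3 - <<'E'
from meas import *
s=dict(position=np.array([ 0.59544354, -0.14584709,  0.30755911]),ee_rot=np.array([-2.35012305e+00, -2.08370998e+00, -6.07830799e-04]))
T=wristT(s); m=arm.camera_model("wrist"); im=cv2.imread("pics/w5.png")
y=T[:3,:3]@np.array([1,0,0]); print('tool y az',np.degrees(np.arctan2(y[1],y[0])))
r,W=brass(im,m,T,roi=(80,215,280,360)); print(r,W.round(4),W.mean(0)); print(np.linalg.norm(W-np.roll(W,1,0),axis=1))
for i in range(4):
    d=W[(i+1)%4]-W[i]; print(np.degrees(np.arctan2(d[1],d[0])).round(2),end=' ')
print()
for n,p,z in(("ledgeL",(258,58),.175),("ledgeR",(378,58),.175),("ledge mid deck",(319,55),.165),("stop front L",(292,200),.177),("stop rear L",(263,221),.187),("stop rear R",(376,221),.187)): print(n,onz(m,p,z,T).round(4))
E
```

```text
tool y az -6.8247221962529965
((317.5, 150.0), (51.0, 90.0), 0.0) [[ 0.579  -0.1068]
 [ 0.5884 -0.0393]
 [ 0.6269 -0.0439]
 [ 0.6201 -0.1117]] [ 0.60362623 -0.07541204]
[0.04133119 0.06812752 0.03875413 0.06811415]
82.07 -6.83 -95.76 173.18 
ledgeL [ 0.5678 -0.0038  0.175 ]
ledgeR [ 0.6561 -0.0144  0.175 ]
ledge mid deck [ 0.6133 -0.0045  0.165 ]
stop front L [ 0.5785 -0.1108  0.177 ]
stop rear L [ 0.5542 -0.1235  0.187 ]
stop rear R [ 0.6435 -0.1341  0.187 ]
```

```bash
python3 -m creep '[[[0.3,2.8,-2.5,0,0,0,-1],[0.6,5.6,-5,0,0,0,-1],[0.6,5.6,-8,0,0,0,-1],[0.6,5.6,-10.2,0,0,0,-1],[0.6,5.6,-10.7,0,0,0,-1]]]'; python3 -m creep '[[[0,0,0,0,0,0,-1],[0,0,-0.2,0,0,0,-1],[0,0,-0.3,0,0,0,-1],[0,0,-0.4,0,0,0,-1],[0,0,-0.4,0,0,0,-1]]]'
```

```text
clock: 8.35
position: [0.6, -0.0893, 0.1983]
ee_rot: [-2.348, -2.083, 0.004]
force: [0.9, -0.1, -0.3]
width: 0.008
clock: 8.85
position: [0.6015, -0.0913, 0.1971]
ee_rot: [2.352, 2.082, 0.001]
force: [-1.0, -0.0, 0.5]
width: 0.003
```

```bash
for i in 1 2; do :; done; python3 -m creep '[[[0,0,-0.1,0,0,0,-1],[0,0,-0.1,0,0,0,-1],[0,0,-0.1,0,0,0,-1]]]'; python3 -m creep '[[[0,0,-0.1,0,0,0,-1],[0,0,-0.1,0,0,0,-1],[0,0,-0.1,0,0,0,-1]]]'
```

```text
clock: 9.15
position: [0.6013, -0.0912, 0.1958]
ee_rot: [2.352, 2.082, 0.0]
force: [-0.2, 0.4, -0.1]
width: 0.006
clock: 9.45
position: [0.6013, -0.0911, 0.1947]
ee_rot: [-2.352, -2.083, 0.0]
force: [0.2, -0.6, -0.3]
width: 0.007
```

```bash
python3 -m creep '[[[0,0,-0.1,0,0,0,-1],[0,0,-0.1,0,0,0,-1],[0,0,-0.1,0,0,0,-1]]]'
```

```text
clock: 9.75
position: [0.6014, -0.0912, 0.1944]
ee_rot: [2.352, 2.082, 0.001]
force: [-1.8, 0.0, 5.3]
width: 0.003
```

```bash
python3 -m creep '[[[0,0,-0.02,0,0,0,-1],[0.01,0.1,-0.02,0,0,0,-1],[0.035,0.3,-0.02,0,0,0,-1],[0.06,0.5,-0.02,0,0,0,-1],[0.09,0.8,-0.02,0,0,0,-1]]]'; python3 - <<'E'
from h import *
t=arm.get_image("top")[:,:,::-1]; cv2.imwrite("pics/top6.png",t)
cv2.imwrite("pics/top6c.png",cv2.resize(t[195:325,215:405],None,fx=4,fy=4,interpolation=cv2.INTER_CUBIC))
cv2.imwrite("pics/sc6.png",cv2.resize(arm.get_image("scene")[170:320,230:370,::-1],None,fx=4,fy=4,interpolation=cv2.INTER_CUBIC))
E
```

```text
clock: 10.25
position: [0.6027, -0.0844, 0.1944]
ee_rot: [2.352, 2.08, 0.001]
force: [0.3, -2.0, 6.0]
width: 0.008
```

View pics/top6c.png

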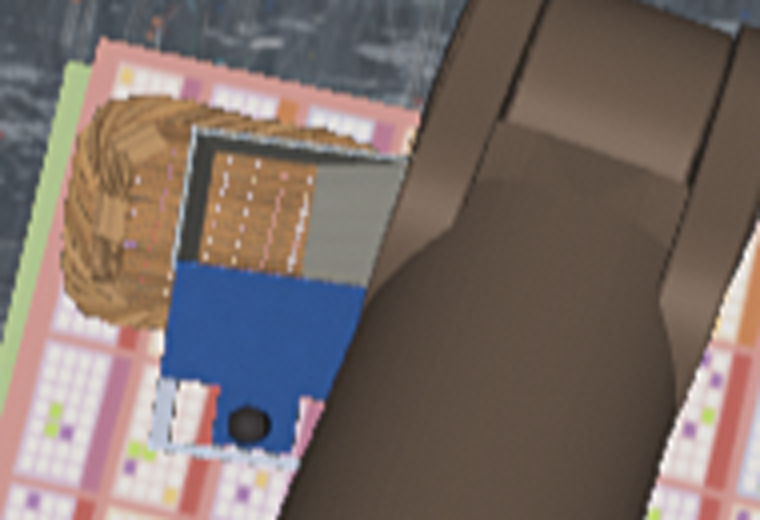

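View pics/sc6.png

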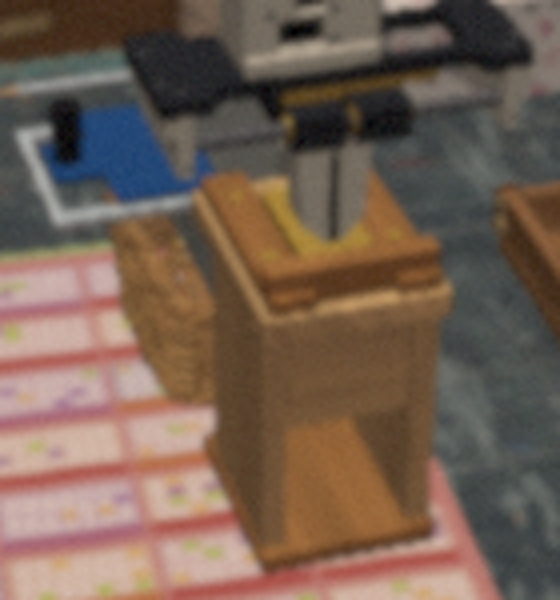

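```bash
python3 -m creep '[[[0.035,0.3,0,0,0,0,-1],[0.07,0.6,0,0,0,0,-1],[0.105,0.9,0,0,0,0,-1],[0.14,1.2,0,0,0,0,-1],[0.175,1.5,0,0,0,0,-1]]]'; python3 - <<'E'
from h import *
print(repr(arm.observe()['position']),repr(arm.observe()['ee_rot']))
cv2.imwrite("pics/w7.png",arm.get_image("wrist")[:,:,::-1])
E
```

```text
clock: 10.85
position: [0.6046, -0.0691, 0.1944]
ee_rot: [2.351, 2.08, 0.001]
force: [-0.9, -3.0, 4.8]
width: 0.009
array([ 0.60456778, -0.06910446,  0.19439842]) array([2.35135508e+00, 2.08027022e+00, 1.01951001e-03])
```

View pics/w7.png

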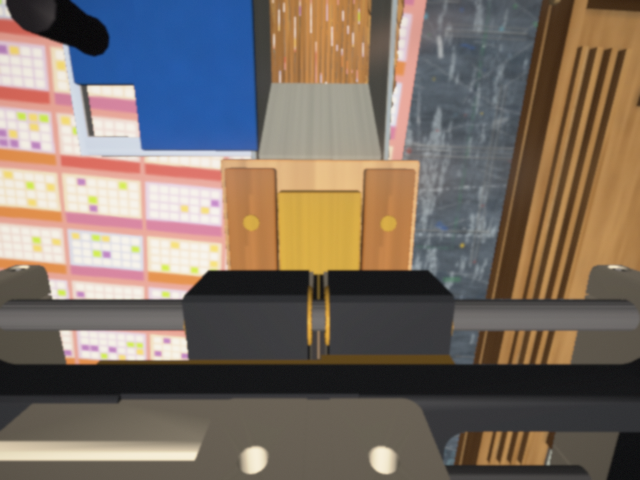

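```bash
cat > fr.py <<'E'
from h import *
Y=np.array([.1167,.9932])
def front(im,s):
    m=arm.camera_model("wrist"); T=wristT(s)
    a=onz(m,(319,158),.165,T); return a
E
python3 - <<'E'
from fr import *
s=dict(position=np.array([ 0.60456778, -0.06910446,  0.19439842]),ee_rot=np.array([2.35135508e+00, 2.08027022e+00, 1.01951001e-03]))
m=arm.camera_model("wrist"); T=wristT(s)
f=onz(m,(319,191),.177,T)[:2]; l=onz(m,(319,159.5),.165,T)[:2]
c0=np.array([.6035,-.075])
print('front',f,'ledge',l,'front minus ledge',(f-l)@Y*1000,'front-c0',(f-c0)@Y*1000,'brass moved',(f-c0)@Y*1000-35,'tcp moved',(s['position'][:2]-[.6015,-.0912])@Y*1000, 'finger rel brass front',(s['position'][:2]-f)@Y*1000)
E
```

```text
front [ 0.61154768 -0.01854961] ledge [ 0.61331191 -0.00437079] front minus ledge -14.288294643911332 front-c0 57.005687652793334 brass moved 22.005687652793334 tcp moved 22.303300253999993 finger rel brass front -51.02562739879334
```

No slip so far: the brass moved 22.0 mm against 22.3 mm for the tool. Its centre is about 49 mm short of the ledge. Continuing.

```bash
python3 -m creep '[[[0.045,0.4,0,0,0,0,-1],[0.09,0.8,0,0,0,0,-1],[0.14,1.2,0,0,0,0,-1],[0.185,1.6,0,0,0,0,-1],[0.235,2,0,0,0,0,-1]]]'
```

```text
clock: 11.4
position: [0.6069, -0.0491, 0.1944]
ee_rot: [2.352, 2.08, 0.001]
force: [0.4, -2.3, 5.9]
width: 0.004
```

```bash
python3 -m creep '[[[0.045,0.4,0,0,0,0,-1],[0.09,0.8,0,0,0,0,-1],[0.14,1.2,0,0,0,0,-1],[0.185,1.6,0,0,0,0,-1],[0.21,1.8,0,0,0,0,-1]]]';  python3 - <<'E'
from h import *
print(repr(arm.observe()['position']),repr(arm.observe()['ee_rot']))
cv2.imwrite("pics/w8.png",arm.get_image("wrist")[:,:,::-1])
E
```

```text
clock: 11.9
position: [0.6091, -0.0307, 0.1944]
ee_rot: [2.351, 2.081, 0.001]
force: [-1.0, -3.3, 5.1]
width: 0.001
array([ 0.60910442, -0.03074601,  0.19439894]) array([2.35117159e+00, 2.08081813e+00, 1.38237829e-03])
```

View pics/w8.png

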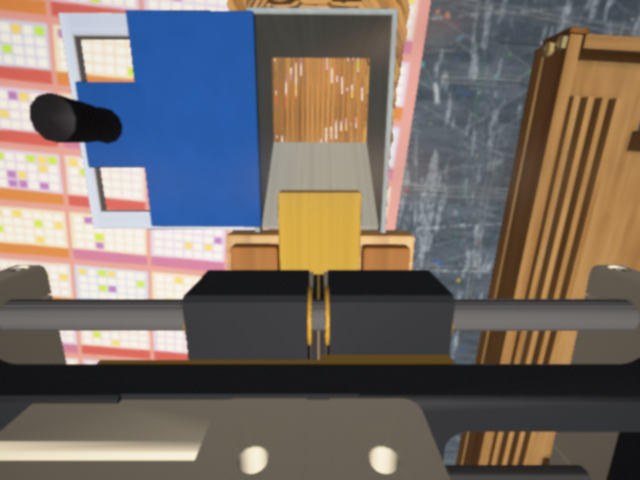

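The brass front is still at row 191, so there is still no slip. It overhangs about 24 mm and its centre is about 10.5 mm before the ledge. It needs about 23 mm more.

```bash
python3 -m creep '[[[0.045,0.4,0,0,0,0,-1],[0.09,0.8,0,0,0,0,-1],[0.14,1.2,0,0,0,0,-1],[0.185,1.6,0,0,0,0,-1],[0.21,1.8,0,0,0,0,-1]]]';  python3 -m creep '[[[0.035,0.3,0,0,0,0,-1],[0.07,0.6,0,0,0,0,-1]]]'; python3 - <<'E'
from h import *
print(repr(arm.observe()['position']),repr(arm.observe()['ee_rot']))
cv2.imwrite("pics/w9.png",arm.get_image("wrist")[:,:,::-1])
E
```

```text
clock: 12.45
position: [0.6112, -0.0128, 0.1944]
ee_rot: [2.351, 2.081, 0.001]
force: [-0.4, -2.2, 6.1]
width: 0.005
clock: 12.65
position: [0.6119, -0.0072, 0.1945]
ee_rot: [2.351, 2.08, 0.001]
force: [0.2, -3.0, 7.1]
width: 0.003
array([ 0.61194577, -0.00718939,  0.19452034]) array([2.35146465e+00, 2.08005405e+00, 1.36844635e-03])
```

View pics/w9.png

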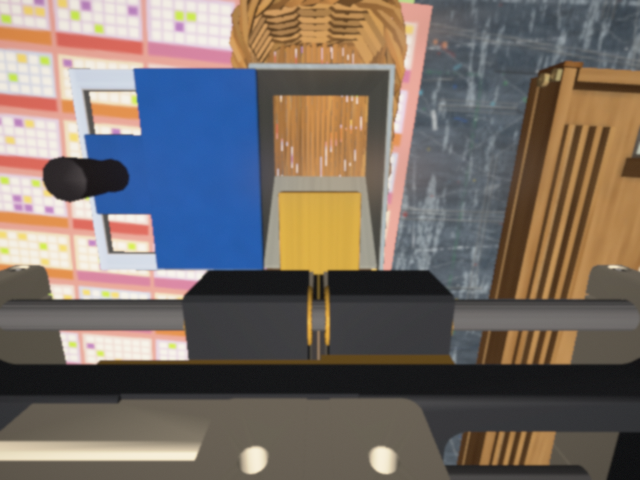

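The brass centre is about 10–14 mm past the ledge. I'll go 2 mm more for margin, then lift off quickly.

```bash
python3 -m creep '[[[0.025,0.2,0,0,0,0,-1],[0.025,0.2,0,0,0,0,-1],[0.025,0,4.5,0,0,0,-1],[0.025,-0.5,9,0,0,0,-1],[0.025,-1,12,0,0,0,-1]]]';  python3 -m creep '[[[0,0,0,0,0,0,-1],[0,0,0,0,0,0,-1],[0,0,0,0,0,0,-1]]]'; python3 - <<'E'
from h import *
cv2.imwrite("pics/w10.png",arm.get_image("wrist")[:,:,::-1])
E
```

```text
clock: 13.2
position: [0.612, -0.0164, 0.3165]
ee_rot: [2.351, 2.081, 0.003]
force: [0.3, 0.3, -0.1]
width: 0.004
clock: 13.5
position: [0.6108, -0.0156, 0.3122]
ee_rot: [-2.35, -2.082, 0.002]
force: [-0.6, 1.0, 0.8]
width: 0.004
```

View pics/w10.png

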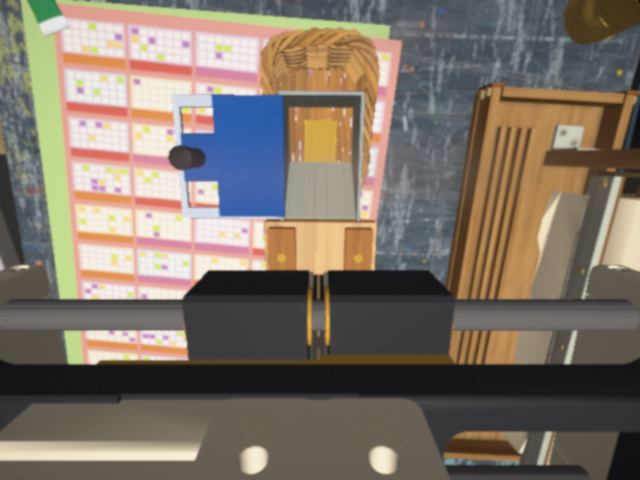

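The brass has dropped: it shows at (320,140) beyond the slope, inside the basket. I'll move the arm aside and check from above.

```bash
python3 -m creep '[[[-1,-4,1,0,0,0,-1],[-3,-8,2,0,0,0,-1],[-5,-12,2,0,0,0,-1],[-7,-16,2,0,0,0,-1],[-9,-20,2,0,0,0,-1]]]';  python3 -m creep '[[[0,0,0,0,0,0,-1],[0,0,0,0,0,0,-1],[0,0,0,0,0,0,-1],[0,0,0,0,0,0,-1]]]'; python3 - <<'E'
from h import *
print(arm.observe()['position'],arm.observe()['force'])
t=arm.get_image("top")[:,:,::-1]; cv2.imwrite("pics/top11.png",t)
cv2.imwrite("pics/top11c.png",cv2.resize(t[195:325,215:405],None,fx=4,fy=4,interpolation=cv2.INTER_CUBIC))
m=arm.camera_model("top"); a=cv2.imread("pics/top0.png")
for n,(x0,x1,y0,y1) in dict(tape=(140,195,175,228),ink=(480,512,217,245)).items(): print(n,cv2.absdiff(a,t)[y0:y1,x0:x1].mean(),cv2.absdiff(a,t)[y0:y1,x0:x1].max())
hsv=cv2.cvtColor(t,cv2.COLOR_BGR2HSV); print(hsv[247,287])
E
```

```text
clock: 14.05
position: [0.5201, -0.2171, 0.3325]
ee_rot: [-2.35, -2.082, 0.001]
force: [0.2, -0.1, -0.3]
width: 0.006
clock: 14.45
position: [0.5221, -0.2146, 0.3329]
ee_rot: [-2.349, -2.085, 0.001]
force: [-0.6, 0.0, 0.1]
width: 0.004
[ 0.52206553 -0.21457555  0.33288048] [-0.63357977  0.00171832  0.14758691]
tape 6.6367066895368785 15
ink 18.571056547619047 173
[ 21 136 174]
```

View pics/top11.png

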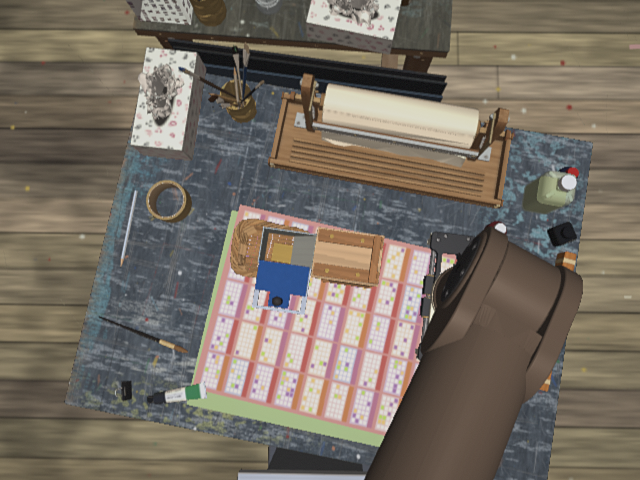

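View pics/top11c.png

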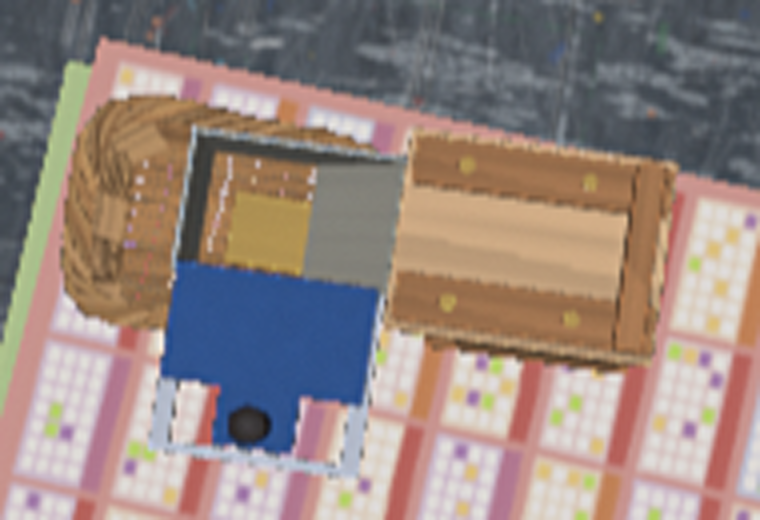

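```bash
python3 -m creep '[[[1,4,0,0,0,0,-1],[3,8,0,0,0,0,-1],[5,12,0,0,0,0,-1],[7,16,0,0,0,0,-1],[9,20,0,0,0,0,-1]]]';  python3 -m creep '[[[0,4,1,0,0,0,-1],[0,8,2,0,0,0,-1],[0,12,2,0,0,0,-1],[0,15,2,0,0,0,-1],[0,15,2,0,0,0,-1]]]'; python3 -m creep '[[[0,0,0,0,0,0,-1],[0,0,0,0,0,0,-1],[0,0,0,0,0,0,-1]]]'; python3 - <<'E'
from h import *
s=arm.observe(); np.save("s12",np.r_[s['position'],s['ee_rot']])
cv2.imwrite("pics/w12.png",arm.get_image("wrist")[:,:,::-1])
t=arm.get_image("top")[:,:,::-1]; cv2.imwrite("pics/top12.png",t)
a=cv2.imread("pics/top0.png"); m=arm.camera_model("top")
def red(im):
    hsv=cv2.cvtColor(im,cv2.COLOR_BGR2HSV); mk=(cv2.inRange(hsv,(165,90,20),(180,255,255))|cv2.inRange(hsv,(0,120,20),(6,255,255)))[210:250,475:515]
    M=cv2.moments(mk,True); return M['m00'],M['m10']/M['m00'],M['m01']/M['m00']
print(red(a),red(t), cv2.absdiff(a,t)[217:245,480:512].max())
E
```

```text
clock: 15.0
position: [0.6121, -0.0132, 0.3334]
ee_rot: [-2.35, -2.084, -0.0]
force: [-0.1, -0.1, 0.5]
width: 0.003
clock: 15.5
position: [0.6106, 0.1415, 0.3525]
ee_rot: [-2.34, -2.092, -0.0]
force: [0.1, -0.2, -1.3]
width: 0.005
clock: 15.8
position: [0.6115, 0.1325, 0.3537]
ee_rot: [2.354, 2.08, -0.0]
force: [0.3, 0.0, 0.1]
width: -0.0
(162.0, 17.160493827160494, 22.067901234567902) (161.0, 17.273291925465838, 22.080745341614907) 14
```

View pics/w12.png

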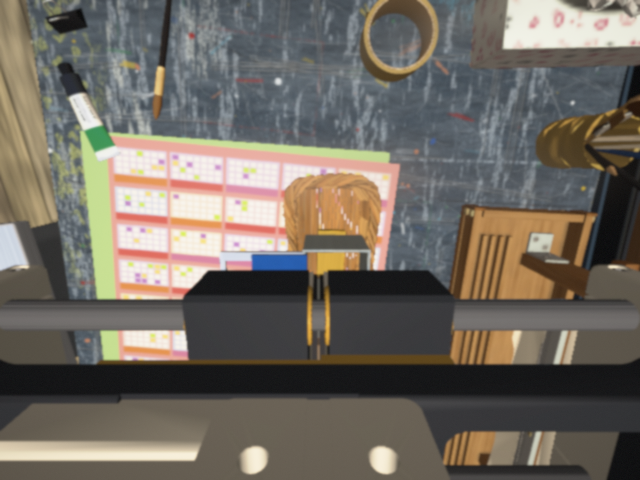

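View pics/top12.png

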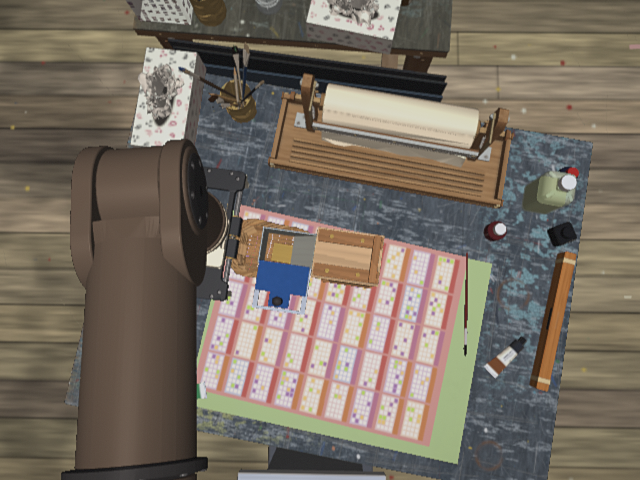

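The ink is unchanged at (492,232). I'll triangulate the front edge of the brass to see whether it lies on the basket floor.

```bash
python3 - <<'E'
from h import *
im=cv2.imread("pics/w12.png"); cv2.imwrite("pics/w12c.png",cv2.resize(im[165:275,260:400],None,fx=5,fy=5,interpolation=cv2.INTER_CUBIC))
im=cv2.imread("pics/w10.png"); cv2.imwrite("pics/w10c.png",cv2.resize(im[80:230,250:390],None,fx=4,fy=4,interpolation=cv2.INTER_CUBIC))
E
```

```text
(no output)
```

View pics/w12c.png

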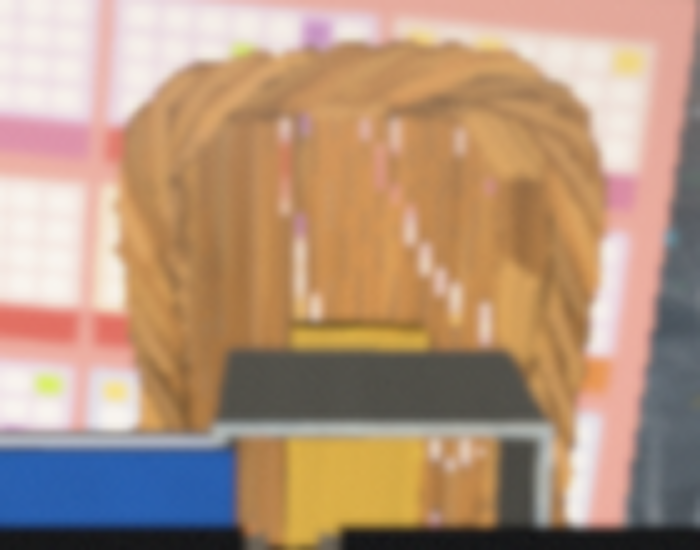

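View pics/w10c.png

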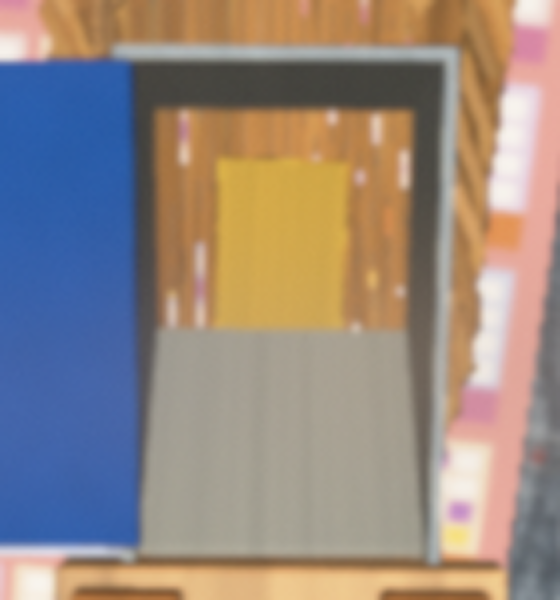

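```bash
python3 - <<'E'
from h import *
m=arm.camera_model("wrist"); q=np.load("s12.npy")
T1=wristT(dict(position=q[:3],ee_rot=q[3:])); T0=wristT(dict(position=np.array([.6108,-.0156,.3122]),ee_rot=np.array([-2.35,-2.082,.002])))
mt=arm.camera_model("top")
rs=[ray(m,(332,230),T1),ray(m,(320.7,119.5),T0),ray(mt,(215+231/4,195+230/4))]
def tri(rs):
    A=0;b=0
    for o,d in rs:
        d=d/np.linalg.norm(d);P=np.eye(3)-np.outer(d,d);A=A+P;b=b+P@o
    return np.linalg.solve(A,b)
print(tri(rs),tri(rs[:2]),tri(rs[::2]))
for z in(.012,.024,.04,.06): # widths
    print(z,np.linalg.norm(onz(m,(260+291/5,230),z,T1)-onz(m,(260+428/5,230),z,T1)),np.linalg.norm(onz(m,(250+217/4,125),z,T0)-onz(m,(250+349/4,125),z,T0)),np.linalg.norm(onz(m,(250+217/4,160),z,T0)-onz(m,(250+346/4,160),z,T0)))
# scene cam final
cv2.imwrite("pics/sc13.png",arm.get_image("scene")[:,:,::-1])
a=cv2.imread("pics/top0.png");b=cv2.imread("pics/top12.png");c=cv2.imread("pics/top11.png");print(cv2.absdiff(a,c)[175:228,140:195].max())
s=arm.observe(); print(s['clock'],s['force'],np.abs(s['dq']).max())
E
```

```text
[0.62587433 0.09435019 0.01933293] [0.62701881 0.09434698 0.02199898] [0.6254434  0.09420522 0.01920863]
0.012 0.040552549596948095 0.041340389672975084 0.041421236818498575
0.024 0.03954297711257074 0.040214474174173474 0.04029311942815937
0.04 0.03819688046673437 0.038713253509104734 0.03878896290770734
0.06 0.036514259659438664 0.03683672767776876 0.03690876725714218
15
15.95 [-0.69177488 -0.38942546 -0.05568122] 0.003434107208969265
```

View pics/sc13.png

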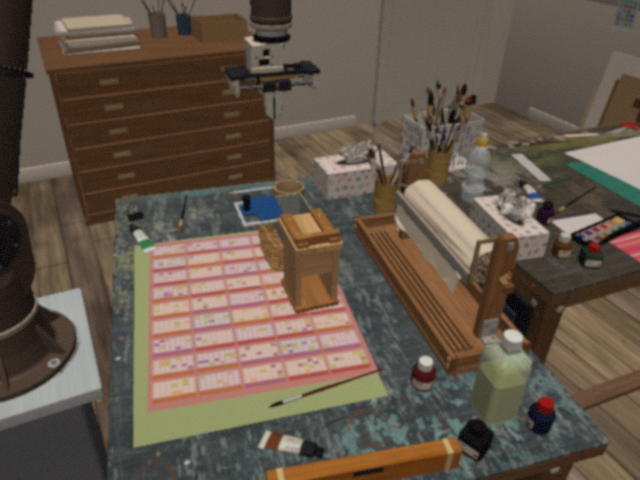

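The brass lies flat on the basket floor, with its top at about 24 mm and its width right at both ends of the visible part. The bystanders haven't moved and the arm is clear and still. Handing in.

```bash
python3 -c "
from cell import arm
print(arm.sign_off())"
```

```text
the job is handed in; nothing more can be done
None
```

I pulled the blue shutter open to its end stop. The knob travelled about 55 mm and then stopped moving while the pull force rose to about 26 N. I then pressed the brass with the closed fingertips at about 5–7 N and slid it roughly 86 mm along the channel without slip. I lifted off with its middle about 12–16 mm past the ledge, and it dropped down the chute. I handed the job in at about 16 s of the 56 s.

Last checks:
- **Brass:** it lies flat in the basket, with its front top edge triangulated at 19–22 mm above the table (24 mm expected) and its width matching 40 mm at that height. Its rear 25 mm or so is hidden under the chute's slope in every view, so I inferred that part rather than saw it.
- **Shutter:** it is still fully open in the last top view.
- **Ink bottle and tape:** neither has moved in the before-and-after top pictures.
- **Arm:** it was clear of everything and at rest, with the wrist force near zero.

No check failed. The one disagreement was small: camera estimates put the brass 1–3 mm closer to the ledge than its stated starting range. I allowed for that by pushing 2 mm further.

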